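# Push the frame channel in behind the wedge peg

## Task

On the plywood soldering board, push the metal channel into its bay, so that it lies flat on the board between the two end laths, with its whole length flush against the back lath and one end behind the steel peg. The peg is fixed and bars the straight way in, so angle the channel: work one end in behind the peg first, then swing the other end home. Only push it along the board with the fingers, at its sides and ends: do not grip it, press down on it or lift it, and leave the things standing about where they are.

Things in the scene. Friction and masses are not known exactly. Their poses are not given: they have to be found in the camera images.
- board: fixed plywood board 315 x 420 x 12 with 3 pale laths, 18 high, forming a bay open to the robot. Origin: middle of the back lath's front face, at table level (board top 12 above). x points from the robot into the back lath, whose face is x = 0; y along it to the left; z up. Board: x -275 to 40, y -210 to 210. A paper drawing of no thickness lies on it. Sizes in mm.
- bay_left (a point): inner corner at the left end of the bay, on the board's top: back lath's face meets the left end lath's inner face (board x = 0, y = 141). End laths are 28 thick, run 46 to the front, then end in a pointed nose 14 long with 45 degree sides (tip at x = -60, y = 155)
- bay_right (a point): the same at the right end (board x = 0, y = -141; nose tip at x = -60, y = -155). The bay is 282 long between the end laths
- peg: fixed upright round steel peg, 16 in diameter, 40 high. Origin: its axis at the board's top. It stands in the bay at board x = -40, y = +105 or -105 (which end varies): 32 free between it and the back lath (12 more than the channel is wide, for a wedge driven in later), 36 from axis to end lath. The unused hole has a flush plug, no obstacle
- channel: loose straight U-section metal channel, 270 long, 20 wide, 14 high, open side up, walls 3 thick, a solid block 6 long closing each end, about 0.16 kg, lying on the board in front of the bay. Origin: middle of its underside. Its y axis runs along its length, z up. At home it lies parallel to the back lath with its centre line 10 in front of it.
- end_a (a point): centre of the channel's end at its +y side (half-way up, 7 above the underside)
- end_b (a point): centre of the channel's end at its -y side (half-way up, 7 above the underside)
- wedge: oak wedge, 78 long, 8 to 15 thick, 16 high, lying on the board outside the end lath at one side; origin at its underside; not part of the job, leave it
- solder_spool: spool of solder wire, diameter 42, 45 high, on the board outside the other end lath; origin at its underside; not part of the job, leave it
- iron_stand: soldering-iron stand, 154x66x87, on the table left of the board; origin at its underside; not part of the job, leave it
- blue_can: blue can with a brush in it, 66 in diameter, 189 high with the brush, on the table left of the board; origin at its underside; not part of the job, leave it
- flux_bottle: small white bottle with a red spout, 38 in diameter, 94 high, on the table behind the board; origin at its underside; not part of the job, leave it
- flux_jar: clear jar with a lid, 54 in diameter, 57 high, on the table behind the board; origin at its underside; not part of the job, leave it
- nippers: blue-handled nippers, 188x56x21, on the table right of the board; origin at its underside; not part of the job, leave it
- glass_cutter: pale glass cutter, 126 long, 14 thick, on the table right of the board; origin at its underside; not part of the job, leave it

How it is judged:
By the outcome, as a careful person would: the job done as asked, in the order asked, and still so for the second after the job is handed in, with the robot touching nothing.
It also fails if it takes over 72 s, if anything falls off the work surface, if the arm or the gripper's body presses on something with over 40 N, if the wrist force passes 120 N, or if a joint passes its speed limit or range.

## Robot

A 6-joint arm with a two-finger parallel gripper is mounted at the origin on a cart in front of the work surface, level with it; the furniture and walls round the work are solid. World frame = base frame: x ahead of the robot, y to its left, z up, the work surface at z = 0. Lengths are in m, angles in rad, forces in N, time in s.
With the tool pointing down it reaches from about 0.425 to 0.95 m from the base axis. Payload 3.5 kg.
Tool frame: the origin (TCP) lies between the finger pads; the fingertips stand 25 mm ahead of it and the grasp point (between the pads) lies 6 mm ahead of it (ctrl.finger_overhang is the distance from the TCP to the fingertips, in m); x points along the fingers, y is the direction in which the jaws open and shut, and the axes are right-handed (so a half turn about x gives the same grasp; the last joint's range is limited). The gripper opens to 85 mm and grips with 20 to 120 N. Pads are 22 mm wide; open, the fingers measure 114 mm over their backs; the gripper's body (76 mm by 85 mm) begins 54 mm behind the grasp point. The pads swing forward as they close: fully open they stand 13 mm farther back than shut.
Start: joints at [-1.289, 0.286, 1.577, -0, 1.279, -0.15], TCP at [0.283, -0.613, 0.256] pointing down, gripper open.
Joint ranges: [-2.77, 2.77], [-0.9, 2.22], [0.21, 2.48], [-1.53, 4.67], [0.24, 2.81], [-2.84, 2.84]. Speed limits (rad/s): [2.79, 2.79, 3.14, 3.14, 3.14, 3.14].

## Interface

Orientations are given as a unit quaternion [x, y, z, w].
In Python, from plant import ctrl gives the robot as it stands.
- The arm moves only by the tool play_rows, never from a script. Its argument "targets" is a list of rows, each an object with "delta_pos": the shift along the world's x, y, z normalised to -1 to 1, where 1 is 1000 mm, a list of three; "delta_rot": the turn, a rotation vector about the world's x, y, z normalised to -1 to 1, where 1 is pi rad, a list of three; "claw": the finger opening in mm, from 0 to 85.4. In form: [{"delta_pos": [tx, ty, tz], "delta_rot": [wx, wy, wz], "claw": claw}, ...]. A call has 1 to 20 rows; each row is the pose to reach, as a shift and turn from the pose measured when the call began, turning the shorter way round; what a row does not reach only later rows make up. A row lasts 1/12 s, in which the tool goes at most 41.7 mm and 7.16 degrees, less where a joint would pass 70% of its speed; a pose out of reach is approached as far as the arm can. A call with a number of a shift or a turn outside -1 to 1 is refused whole. A call with a gripper value outside its range is refused whole. The fingers move at their own pace and stop on an object; "newtons" is the grip in N (left out, the last holds). Time passes only in rows, so rows that repeat a pose let the fingers close. It gives the time, the measured TCP pose, the force and the opening at its end, in the units of the state.
- ctrl.get_state(): the state, without advancing time (a new reading comes with each control period).
- ctrl.read_camera(name): name is "scene" or "top" or "wrist"; returns the picture (384x512x3 uint8, blue, green, red); there is no depth.
- ctrl.calibration(name): a dict with "fx", "fy", "cx", "cy" (pixels), "camera_from_world" (4x4, takes a point from world to camera coordinates). Camera axes: x right, y down, z forward; pixel columns grow to the right and rows downward; lengths in m; the calibration is good to about 2 mm. The wrist camera is an equidistant fisheye: a pixel r from the principal point sees the ray r / f radians off the axis. A picture is of the moment at which its call begins: read the wrist's pose just before it. calibration takes no time and is no camera call; for the wrist camera it gives the pose at the moment of the call.
- ctrl.sign_off(): hands the job in, once; it reports no verdict.
The state is a dict: "time": time; "qpos": joint angles; "dq": joint speeds; "joint_efforts": joint torques, N m; "eef_pos": TCP position; "tcp_rot": TCP orientation; "contact_force": force on the tool from outside, world axes, zero at the start; "wrist_torque": the same for the moment, N m; "opening": opening from 0.0 (shut) to 1.0 (fully open).
Only numpy, scipy, OpenCV 4.12 (cv2) and the standard library are available. Lean on these libraries where they do the work, as an engineer would, in place of code of your own. Each camera call takes 0.05 s, during which the arm holds its last target. There are 200 camera calls.

## Working session

There is one attempt and no reset: what is moved stays moved. The work goes in short steps, Python scripts to look and compute and a tool call to move; the robot and the scene stay as the last step left them, time stands still between calls to the robot, and variables do not carry over. Pictures are saved under pics/ and viewed, about 8 in all and at most 12, crops included, and the job is handed in when it is done.

Besides the shell and the picture viewer there is one more tool, called after "Emit:" as a command line: name --argument value ..., lists and objects as JSON in quotes. play_rows: Moves the arm, as the interface text tells. Its arguments: {"type":"object","properties":{"targets":{"type":"array"},"newtons":{"type":"number"}},"required":["targets"]}

```bash
ls; mkdir -p pics; python3 - <<'E'
from plant import ctrl
import cv2, numpy as np
s=ctrl.get_state(); print(s)
for n in ("scene","top"):
    cv2.imwrite(f"pics/{n}0.png",ctrl.read_camera(n))
    c=ctrl.calibration(n); print(n,c)
E
```

```text
pics
{'time': 0.0, 'qpos': array([-1.28900068e+00,  2.87165639e-01,  1.57818080e+00,  2.82750139e-05,
        1.27862438e+00, -1.50011821e-01]), 'dq': array([-3.04480816e-04, -3.39854986e-04,  2.30899962e-04,  1.16448905e-03,
       -6.68927271e-05, -7.45716162e-05]), 'joint_efforts': array([-6.69960336e-04, -4.05988169e+01, -2.92623818e+01, -1.56272263e-04,
        5.84780413e-03, -6.85450043e-07]), 'eef_pos': array([ 0.2823514 , -0.61244305,  0.25494508]), 'tcp_rot': array([-0.69064433, -0.15232036,  0.69073596, -0.15064113]), 'contact_force': array([-0.01943141,  0.27090008,  0.00847496]), 'wrist_torque': array([-0.02283172,  0.01498937, -0.02739718]), 'opening': 1.0041916205708763}
scene {'fx': 407.2182358796796, 'fy': 407.2182358796796, 'cx': 250.1234757913454, 'cy': 186.96919082022276, 'camera_from_world': array([[-0.72614877, -0.68740742, -0.01337931,  0.4527451 ],
       [-0.41040305,  0.44898125, -0.79371606,  0.31805104],
       [ 0.55161337, -0.57086503, -0.60814128,  0.97236879],
       [ 0.        ,  0.        ,  0.        ,  1.        ]])}
top {'fx': 351.28691821974127, 'fy': 351.28691821974127, 'cx': 256.13534479405763, 'cy': 194.63565852077963, 'camera_from_world': array([[ 0.00551952, -0.99993009,  0.0104567 , -0.04323499],
       [-0.99002297, -0.00693657, -0.14073525,  0.60761808],
       [ 0.14079794, -0.00957559, -0.98999204,  1.11255328],
       [ 0.        ,  0.        ,  0.        ,  1.        ]])}
```

```bash
python3 - <<'E'
import cv2
a=cv2.imread("pics/top0.png")
cv2.imwrite("pics/top0b.png",cv2.resize(a,(800,600),interpolation=cv2.INTER_CUBIC))
E
```

```text
(no output)
```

View pics/top0b.png

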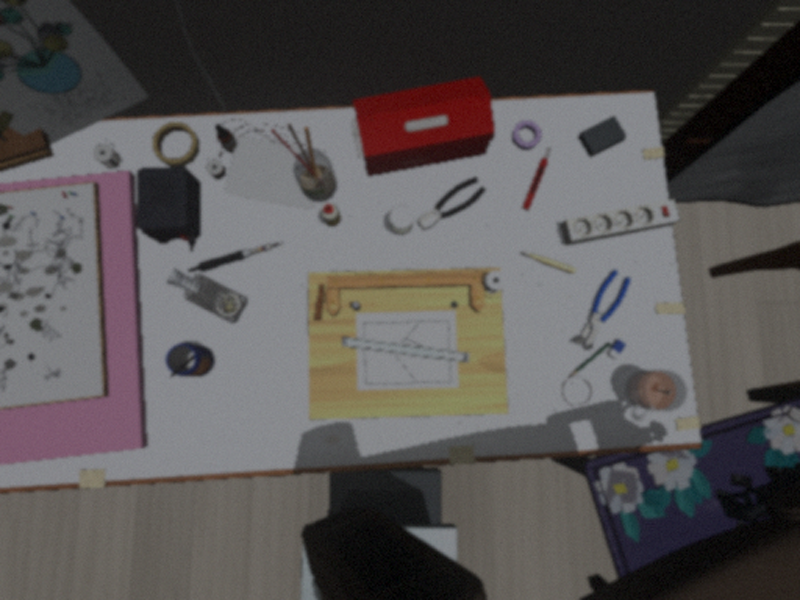

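View pics/scene0.png

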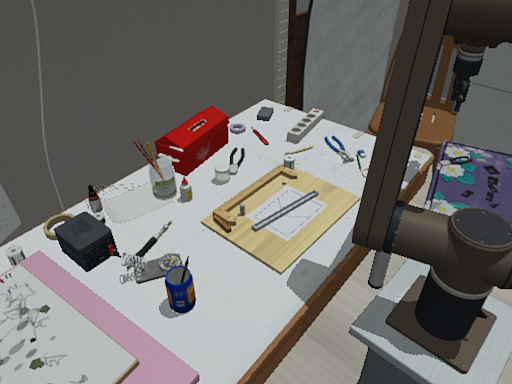

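The top view shows the board at about (308–508, 270–418) in the enlarged picture. The bay is open to the robot and the peg is at left (355,305), with the plug at right (454,304). The channel runs from (343,342) to (466,357). The scene view confirms the peg is at the left, at (242,210). Next I measure.

```bash
cat > h.py <<'E'
import cv2, numpy as np
from plant import ctrl
def ray(c,uv,z):
    T=c["camera_from_world"];R=T[:3,:3];o=-R.T@T[:3,3]
    d=R.T@np.array([(uv[0]-c["cx"])/c["fx"],(uv[1]-c["cy"])/c["fy"],1.])
    return (o+d*(z-o[2])/d[2])
def proj(c,p):
    T=c["camera_from_world"];q=T[:3,:3]@np.asarray(p)+T[:3,3]
    return np.array([c["fx"]*q[0]/q[2]+c["cx"],c["fy"]*q[1]/q[2]+c["cy"]])
E
python3 - <<'E'
from h import *
a=cv2.imread("pics/top0.png").astype(np.uint8)
v=a[165:275,190:332]
cv2.imwrite("pics/crop_top.png",cv2.resize(v,None,fx=5.5,fy=5.4,interpolation=cv2.INTER_CUBIC))
b=cv2.imread("pics/scene0.png")[155:270,195:365]
cv2.imwrite("pics/crop_sc.png",cv2.resize(b,None,fx=4.7,fy=4.7,interpolation=cv2.INTER_CUBIC))
hsv=cv2.cvtColor(a,cv2.COLOR_BGR2HSV)
m=cv2.inRange(hsv,(10,60,60),(35,255,255))
n,l,st,ce=cv2.connectedComponentsWithStats(m)
m2=np.zeros_like(m)
i=l[255,220]; print(st[i])
m2[l==i]=255
cs,_=cv2.findContours(m2,cv2.RETR_EXTERNAL,cv2.CHAIN_APPROX_NONE)
r=cv2.minAreaRect(max(cs,key=cv2.contourArea)); print(r)
c=ctrl.calibration("top")
for p in cv2.boxPoints(r): print(p,ray(c,p,.012))
E
```

```text
[ 198  172  127   96 7894]
((259.7193603515625, 219.09793090820312), (92.70497131347656, 126.1229248046875), 88.2901840209961)
[195.30293 174.64767] [0.67952691 0.16754706 0.012     ]
[321.3697  170.88449] [ 0.69590531 -0.26234482  0.012     ]
[324.1358 263.5482] [ 0.38456393 -0.26504113  0.012     ]
[198.06903 267.31137] [0.37038412 0.14926596 0.012     ]
```

View pics/crop_top.png

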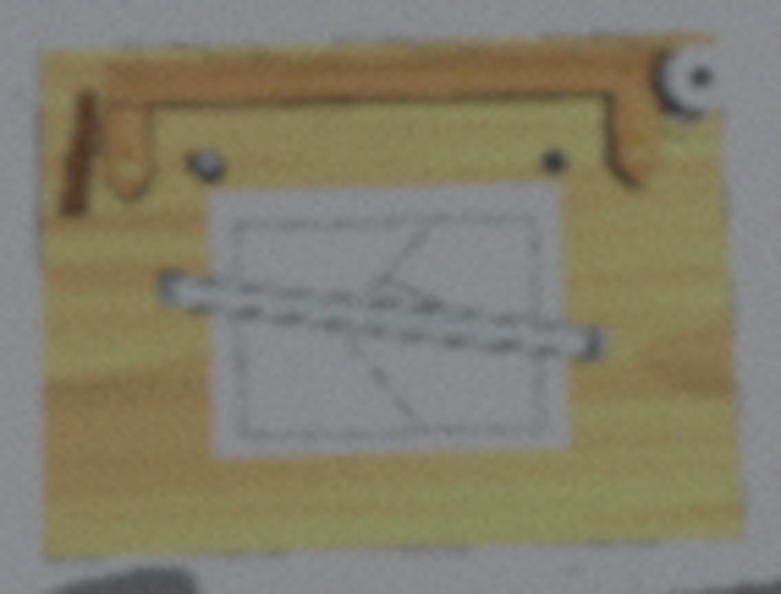

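View pics/crop_sc.png

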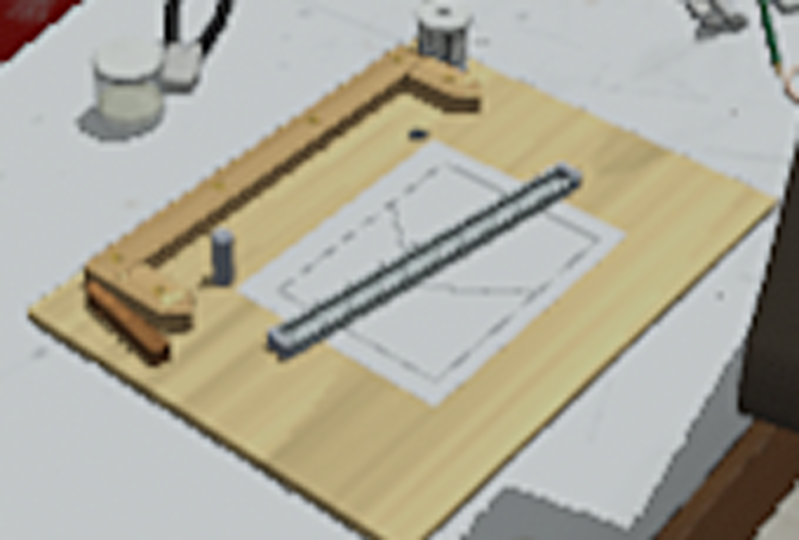

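```bash
cat >> h.py <<'E'
from scipy.optimize import least_squares
def fit(obs):  # obs: list of (cam calib, uv, body xyz); planar pose x,y,th
    def W(s,b):
        c,si=np.cos(s[2]),np.sin(s[2]); return np.array([s[0]+c*b[0]-si*b[1],s[1]+si*b[0]+c*b[1],b[2]])
    f=lambda s:np.concatenate([proj(c,W(s,b))-uv for c,uv,b in obs])
    r=least_squares(f,[.64,-.04,0],loss='soft_l1'); return r.x,r.fun.reshape(-1,2).round(1)
E
python3 - <<'E'
from h import *
t=ctrl.calibration("top");s=ctrl.calibration("scene")
T=lambda x,y:np.array([190+x/5.5-.4,165+y/5.4-.4]); S=lambda x,y:np.array([195+x/4.7-.4,155+y/4.7-.4])
B=[(t,T(45,556),(-.275,.21,.012)),(t,T(743,538),(-.275,-.21,.012)),(t,T(42,52),(.04,.21,.012)),
(t,T(152,104),(0,.141,.03)),(t,T(610,94),(0,-.141,.03)),(t,T(130,200),(-.06,.155,.03)),(t,T(640,185),(-.06,-.155,.03)),
(s,S(775,203),(-.275,-.21,.012)),(s,S(30,313),(.04,.21,.012)),(s,S(192,318),(-.06,.155,.03)),(s,S(480,98),(-.06,-.155,.03)),(s,S(222,233),(-.04,.105,.052))]
for sel in (B,B[:7],B[7:]):
    x,r=fit(sel); print("board",x,np.degrees(x[2]));print(r.tolist())
h=.01;L=.135;z=.026
# corners of channel top
C=[(t,T(163,272),(h,L,z)),(t,T(162,303),(-h,L,z)),(t,T(604,331),(h,-L,z)),(t,T(600,360),(-h,-L,z)),
(s,S(268,340),(h,L,z)),(s,S(292,347),(-h,L,z)),(s,S(562,167),(h,-L,z)),(s,S(581,179),(-h,-L,z))]
for sel in (C,C[:4],C[4:]):
    x,r=fit(sel); print("chan",x,np.degrees(x[2]));print(r.tolist())
E
```

```text
board [ 0.64955846 -0.04837858  0.03560043] 2.0397545895042177
[[-0.5, 0.7], [0.4, 0.1], [-0.5, -0.3], [-0.6, 0.2], [0.4, -0.3], [-0.6, 0.4], [0.0, 0.5], [0.7, -1.2], [-1.3, -1.0], [0.1, -1.4], [0.4, -0.8], [-0.2, 0.1]]
board [ 0.65014982 -0.04928359  0.03372992] 1.932582139900237
[[-0.4, 0.4], [0.5, -0.0], [-0.3, -0.6], [-0.3, -0.1], [0.7, -0.4], [-0.3, 0.1], [0.2, 0.4]]
board [ 0.64704827 -0.04519879  0.03969317] 2.2742513249560696
[[0.8, -0.7], [-1.4, 0.0], [0.2, -0.4], [0.2, -0.2], [-0.2, 1.0]]
chan [ 0.51360137 -0.04933311 -0.12096965] -6.931050408692978
[[-0.4, 0.5], [-1.1, 0.8], [0.4, -0.0], [0.5, 0.6], [-0.5, -1.7], [-1.2, 0.3], [-0.0, -1.2], [0.4, -0.9]]
chan [ 0.51514393 -0.04965883 -0.12689446] -7.270517158083016
[[-0.3, -0.2], [-1.0, 0.1], [0.5, -0.3], [0.6, 0.4]]
chan [ 0.50984531 -0.0464449  -0.10902336] -6.246578364803025
[[0.1, -0.3], [-0.6, 1.7], [-0.0, -0.6], [0.5, -0.3]]
```

Top and scene fits agree within a few mm: board at (0.6495, -0.048, 2.0°) and channel at (0.5136, -0.0493, -7°), peg on the left. I'll push end_a back a little, fence-push the channel obliquely, slide end_a in behind the peg, then swing the right end home.

```bash
cat >> h.py <<'E'
from scipy.spatial.transform import Rotation as Ro
BO=np.array([.6495,-.0482]);BT=np.radians(2.0)
def b2w(x,y): # mm board -> m world
    c,s=np.cos(BT),np.sin(BT); return BO+np.array([c*x-s*y,s*x+c*y])/1e3
def w2b(p):
    c,s=np.cos(BT),np.sin(BT); d=(np.asarray(p)[:2]-BO)*1e3; return np.array([c*d[0]+s*d[1],-s*d[0]+c*d[1]])
def go(xy,tcpz,phi): # world xy, TCP z, board-frame rotation of jaw axis from y (deg, ccw): move numbers
    s=ctrl.get_state();R=Ro.from_quat(s["tcp_rot"]).as_matrix()
    th=BT+np.radians(phi);j=np.array([-np.sin(th),np.cos(th),0]);ds=[]
    for sg in (1,-1):
        D=np.column_stack([[0,0,-1],sg*j,np.cross([0,0,-1],sg*j)])
        ds.append(Ro.from_matrix(D@R.T).as_rotvec())
    for d in ds: print("dpos",(np.r_[xy,tcpz]-s["eef_pos"]).round(4),"drot/pi",(d/np.pi).round(4))
def show():
    s=ctrl.get_state();R=Ro.from_quat(s["tcp_rot"]).as_matrix();j=R[:,1]*np.sign(R[1,1])
    print("t",round(s["time"],2),"tcp",s["eef_pos"].round(4),"board",w2b(s["eef_pos"]).round(1),"jaw",round(np.degrees(np.arctan2(-j[0],j[1])-BT),2),"down",R[:,0].round(3),"F",s["contact_force"].round(1),"open",round(s["opening"],2),"q6",s["qpos"][5].round(2))
E
python3 - <<'E'
from h import *
show(); print(ctrl.finger_overhang)
C=np.array([.5140,-.0493]);print("chan",w2b(C)); th=np.radians(-7.1);u=np.array([-np.sin(th),np.cos(th)])
go(C+.168*u,.12,-9.1); go(C+.168*u,.042,-9.1)
E
```

```text
t 0.1 tcp [ 0.2824 -0.6125  0.2551] board [-386.6 -551.2] jaw 22.74 down [-0.001  0.002 -1.   ] F [-1.2 -0.4 -1.1] open 1.0 q6 -0.15
0.025
chan [-135.45584651    3.62955189]
dpos [ 0.2524  0.7299 -0.1351] drot/pi [ 0.     -0.0009  0.8231]
dpos [ 0.2524  0.7299 -0.1351] drot/pi [-0.0007 -0.     -0.1769]
dpos [ 0.2524  0.7299 -0.2131] drot/pi [ 0.     -0.0009  0.8231]
dpos [ 0.2524  0.7299 -0.2131] drot/pi [-0.0007 -0.     -0.1769]
```

Emit:
play_rows --targets '[{"delta_pos":[0.252,0.73,0],"delta_rot":[0,0,0.823],"claw":0},{"delta_pos":[0.252,0.73,0],"delta_rot":[0,0,0.823],"claw":0},{"delta_pos":[0.252,0.73,0],"delta_rot":[0,0,0.823],"claw":0},{"delta_pos":[0.252,0.73,0],"delta_rot":[0,0,0.823],"claw":0},{"delta_pos":[0.252,0.73,0],"delta_rot":[0,0,0.823],"claw":0},{"delta_pos":[0.252,0.73,0],"delta_rot":[0,0,0.823],"claw":0},{"delta_pos":[0.252,0.73,0],"delta_rot":[0,0,0.823],"claw":0},{"delta_pos":[0.252,0.73,0],"delta_rot":[0,0,0.823],"claw":0},{"delta_pos":[0.252,0.73,0],"delta_rot":[0,0,0.823],"claw":0},{"delta_pos":[0.252,0.73,0],"delta_rot":[0,0,0.823],"claw":0},{"delta_pos":[0.252,0.73,0],"delta_rot":[0,0,0.823],"claw":0},{"delta_pos":[0.252,0.73,0],"delta_rot":[0,0,0.823],"claw":0},{"delta_pos":[0.252,0.73,0],"delta_rot":[0,0,0.823],"claw":0},{"delta_pos":[0.252,0.73,0],"delta_rot":[0,0,0.823],"claw":0},{"delta_pos":[0.252,0.73,0],"delta_rot":[0,0,0.823],"claw":0},{"delta_pos":[0.252,0.73,0],"delta_rot":[0,0,0.823],"claw":0},{"delta_pos":[0.252,0.73,0],"delta_rot":[0,0,0.823],"claw":0},{"delta_pos":[0.252,0.73,0],"delta_rot":[0,0,0.823],"claw":0},{"delta_pos":[0.252,0.73,0],"delta_rot":[0,0,0.823],"claw":0},{"delta_pos":[0.252,0.73,0],"delta_rot":[0,0,0.823],"claw":0}]'

```text
time: 1.77
eef_pos: [0.5347, 0.1216, 0.2545]
tcp_rot: [0.07, 0.704, -0.07, 0.703]
contact_force: [0.2, -0.9, 0.7]
opening: 0.003
```

```bash
python3 - <<'E'
from h import *
show()
C=np.array([.5140,-.0493]); th=np.radians(-7.1);u=np.array([-np.sin(th),np.cos(th)])
go(C+.168*u,.044,-9.1)
E
```

```text
t 1.77 tcp [0.5347 0.1216 0.2545] board [-108.8  173.7] jaw -13.38 down [-0.001 -0.001 -1.   ] F [ 0.2 -0.9  0.7] open 0.0 q6 -1.33
dpos [ 1.000e-04 -4.200e-03 -2.105e-01] drot/pi [ 0.0002 -0.0004  0.0238]
dpos [ 1.000e-04 -4.200e-03 -2.105e-01] drot/pi [-6.000e-04 -3.000e-04 -9.762e-01]
```

Emit:
play_rows --targets '[{"delta_pos":[0,0,-0.04],"delta_rot":[0,0,0.024],"claw":0},{"delta_pos":[0,0,-0.08],"delta_rot":[0,0,0.024],"claw":0},{"delta_pos":[0,0,-0.12],"delta_rot":[0,0,0.024],"claw":0},{"delta_pos":[0,0,-0.15],"delta_rot":[0,0,0.024],"claw":0},{"delta_pos":[0,0,-0.18],"delta_rot":[0,0,0.024],"claw":0},{"delta_pos":[0,0,-0.2],"delta_rot":[0,0,0.024],"claw":0},{"delta_pos":[0,0,-0.2105],"delta_rot":[0,0,0.024],"claw":0},{"delta_pos":[0,0,-0.2105],"delta_rot":[0,0,0.024],"claw":0},{"delta_pos":[0,0,-0.2105],"delta_rot":[0,0,0.024],"claw":0}]'

```text
time: 2.52
eef_pos: [0.5348, 0.1216, 0.0441]
tcp_rot: [0.043, 0.706, -0.044, 0.705]
contact_force: [-0.0, -0.1, 0.6]
opening: 0.004
```

```bash
python3 - <<'E'
from h import *
show()
cw=ctrl.calibration("wrist"); im=ctrl.read_camera("wrist"); tp=ctrl.read_camera("top")
print({k:(v if k!="camera_from_world" else v.round(3).tolist()) for k,v in cw.items()})
v=cv2.resize(tp[165:275,190:332],None,fx=5.5,fy=5.4,interpolation=cv2.INTER_CUBIC)[:,:]
cv2.imwrite("pics/w1.png",np.vstack([cv2.resize(im,(400,300)),cv2.resize(v,(400,300))]))
E
```

```text
t 2.52 tcp [0.5348 0.1216 0.0441] board [-108.7  173.7] jaw -9.06 down [-0.002 -0.001 -1.   ] F [-0.  -0.1  0.6] open 0.0 q6 -1.41
{'fx': 297.3186396354542, 'fy': 297.3186396354542, 'cx': 252.46773052174726, 'cy': 190.57905770888627, 'camera_from_world': [[0.122, 0.992, -0.001, -0.186], [0.938, -0.115, 0.326, -0.462], [0.323, -0.041, -0.946, 0.012], [0.0, 0.0, 0.0, 1.0]]}
```

View pics/w1.png

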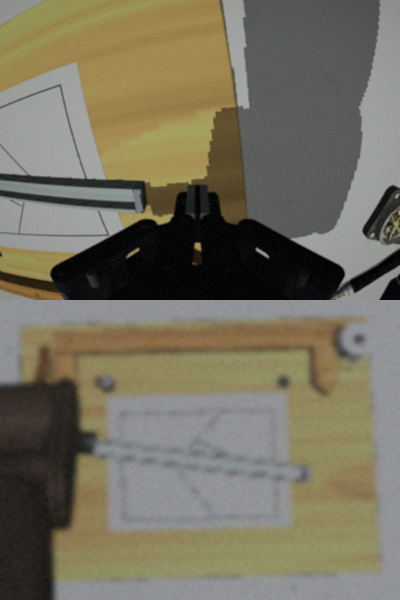

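The wrist view shows the closed fingers (197,200) lined up with end_a (145,197). I'll push it along the channel axis.

Emit:
play_rows --targets '[{"delta_pos":[-0.0013,-0.01,0],"delta_rot":[0,0,0],"claw":0},{"delta_pos":[-0.0023,-0.018,0],"delta_rot":[0,0,0],"claw":0},{"delta_pos":[-0.003,-0.024,0],"delta_rot":[0,0,0],"claw":0},{"delta_pos":[-0.0035,-0.028,0],"delta_rot":[0,0,0],"claw":0},{"delta_pos":[-0.004,-0.032,0],"delta_rot":[0,0,0],"claw":0},{"delta_pos":[-0.0045,-0.036,0],"delta_rot":[0,0,0],"claw":0},{"delta_pos":[-0.005,-0.04,0],"delta_rot":[0,0,0],"claw":0},{"delta_pos":[-0.0055,-0.044,0],"delta_rot":[0,0,0],"claw":0},{"delta_pos":[-0.006,-0.048,0],"delta_rot":[0,0,0],"claw":0},{"delta_pos":[-0.0063,-0.051,0],"delta_rot":[0,0,0],"claw":0},{"delta_pos":[-0.0063,-0.051,0],"delta_rot":[0,0,0],"claw":0}]'

```text
time: 3.53
eef_pos: [0.5298, 0.07, 0.0457]
tcp_rot: [0.043, 0.705, -0.044, 0.706]
contact_force: [-0.1, -0.7, -0.2]
opening: -0.0
```

```bash
python3 - <<'E'
from h import *
show()
E
```

```text
t 3.53 tcp [0.5298 0.07   0.0457] board [-115.5  122.4] jaw -9.07 down [ 0.002 -0.001 -1.   ] F [-0.1 -0.7 -0.2] open -0.0 q6 -1.5
```

Emit:
play_rows --targets '[{"delta_pos":[0.002,0.015,0.0],"delta_rot":[0,0,0],"claw":0},{"delta_pos":[0.002,0.015,0.04],"delta_rot":[0,0,0],"claw":0},{"delta_pos":[0.002,0.015,0.06],"delta_rot":[0,0,0],"claw":0},{"delta_pos":[-0.03,-0.03,0.08],"delta_rot":[0,0,0],"claw":85},{"delta_pos":[-0.06,-0.07,0.08],"delta_rot":[0,0,0],"claw":85},{"delta_pos":[-0.06,-0.11,0.08],"delta_rot":[0,0,0],"claw":85},{"delta_pos":[-0.06,-0.142,0.08],"delta_rot":[0,0,0],"claw":85},{"delta_pos":[-0.06,-0.142,0.06],"delta_rot":[0,0,0],"claw":85},{"delta_pos":[-0.06,-0.142,0.04],"delta_rot":[0,0,0],"claw":85},{"delta_pos":[-0.06,-0.142,0.02],"delta_rot":[0,0,0],"claw":85},{"delta_pos":[-0.06,-0.142,0.01],"delta_rot":[0,0,0],"claw":85},{"delta_pos":[-0.06,-0.142,0.01],"delta_rot":[0,0,0],"claw":85}]'

```text
time: 4.53
eef_pos: [0.4675, -0.0713, 0.053]
tcp_rot: [0.044, 0.707, -0.043, 0.704]
contact_force: [-0.6, 0.2, -0.2]
opening: 0.992
```

```bash
python3 - <<'E'
from h import *
show(); print(ctrl.finger_overhang)
cw=ctrl.calibration("wrist"); im=ctrl.read_camera("wrist"); tp=ctrl.read_camera("top"); sc=ctrl.read_camera("scene")
for n,i in (("w2",im),("t2",tp),("s2",sc)): cv2.imwrite(f"pics/{n}.png",i)
v=cv2.resize(tp[165:275,190:332],(400,300),interpolation=cv2.INTER_CUBIC)
s=cv2.resize(sc[155:270,195:365],(800,541),interpolation=cv2.INTER_CUBIC)
cv2.imwrite("pics/c2.png",np.vstack([np.hstack([cv2.resize(im,(400,300)),v]),cv2.resize(s,(800,300))]))
E
```

```text
t 4.53 tcp [ 0.4675 -0.0713  0.053 ] board [-182.7  -16.7] jaw -9.08 down [-0.004  0.001 -1.   ] F [-0.6  0.2 -0.2] open 0.99 q6 -1.81
0.025
```

View pics/c2.png

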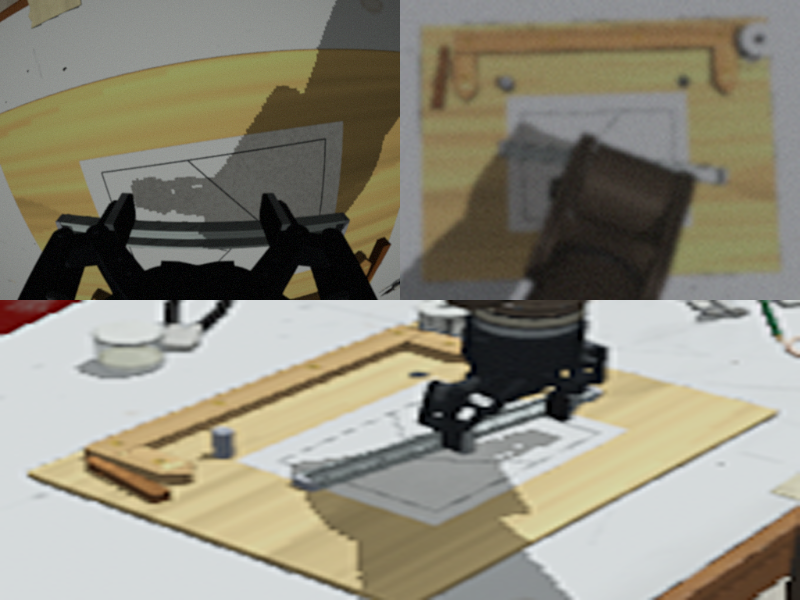

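```bash
cat >> h.py <<'E'
def wproj(c,p):
    T=c["camera_from_world"];q=T[:3,:3]@np.asarray(p)+T[:3,3]
    r=np.hypot(q[0],q[1]);k=np.arctan2(r,q[2])*c["fx"]/r
    return np.array([q[0]*k+c["cx"],q[1]*k+c["cy"]])
def wray(c,uv,z):
    T=c["camera_from_world"];R=T[:3,:3];o=-R.T@T[:3,3]
    d=np.array([uv[0]-c["cx"],uv[1]-c["cy"]]);r=np.hypot(*d);a=r/c["fx"]
    d=R.T@np.array([d[0]/r*np.sin(a),d[1]/r*np.sin(a),np.cos(a)]); return o+d*(z-o[2])/d[2]
E
python3 - <<'E'
from h import *
s=ctrl.get_state();cw=ctrl.calibration("wrist")
R=Ro.from_quat(s["tcp_rot"]).as_matrix();j=R[:,1];w=R[:,2];p=s["eef_pos"]
for ov in (.025,.012):
  for sj in (.0425,-.0425,.057,-.057):
    print(ov,sj,[wproj(cw,p+R[:,0]*ov+j*sj+w*sw).round(0).tolist() for sw in (-.011,.011)])
im=cv2.imread("pics/w2.png")
cv2.imwrite("pics/w2c.png",cv2.resize(im[220:350,60:460],None,fx=2,fy=2,interpolation=cv2.INTER_CUBIC))
E
```

```text
0.025 0.0425 [[331.0, 230.0], [326.0, 263.0]]
0.025 -0.0425 [[176.0, 230.0], [180.0, 263.0]]
0.025 0.057 [[355.0, 229.0], [350.0, 262.0]]
0.025 -0.057 [[151.0, 229.0], [156.0, 262.0]]
0.012 0.0425 [[337.0, 241.0], [332.0, 276.0]]
0.012 -0.0425 [[170.0, 241.0], [175.0, 276.0]]
0.012 0.057 [[363.0, 240.0], [356.0, 275.0]]
0.012 -0.057 [[143.0, 240.0], [150.0, 275.0]]
```

View pics/w2c.png

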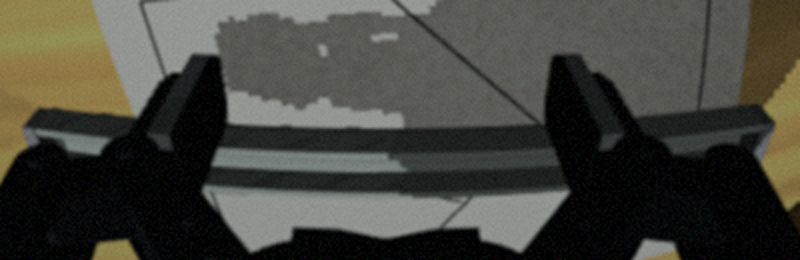

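```bash
cat >> h.py <<'E'
def chan_from_front(pa,pb): # world points of robot-side edge at end a, end b -> center, board phi
    d=pa[:2]-pb[:2];L=np.hypot(*d);d/=L;n=np.array([d[1],-d[0]])
    C=(pa[:2]+pb[:2])/2+n*.01;print("len",L.round(4),"Cworld",C.round(4),"Cb",w2b(C).round(1),"phi",np.degrees(np.arctan2(-d[0],d[1])-BT).round(2)); return C,d,n
E
python3 - <<'E'
from h import *
c=ctrl.calibration("wrist")
chan_from_front(wray(c,(445,273.5),.012),wray(c,(78.5,274),.012))
chan_from_front(wray(c,(446.5,281),.026),wray(c,(72.5,283.5),.026))
t=ctrl.calibration("top")
# top view end b corner check: crop (725,168..182)
print(w2b(ray(t,(190+(723-400)/400*142,165+175/300*110),.026)))
E
```

```text
len 0.2839 Cworld [ 0.5226 -0.0692] Cb [-127.6  -16.6] phi -9.34
len 0.2723 Cworld [ 0.5198 -0.0719] Cb [-130.4  -19.1] phi -8.86
[-158.30507538 -146.66369494]
```

Emit:
play_rows --targets '[{"delta_pos":[0,0,-0.015],"delta_rot":[0,0,0],"claw":85},{"delta_pos":[0,0,-0.024],"delta_rot":[0,0,0],"claw":85},{"delta_pos":[0,0,-0.027],"delta_rot":[0,0,0],"claw":85},{"delta_pos":[0.01,-0.001,-0.027],"delta_rot":[0,0,0],"claw":85},{"delta_pos":[0.018,-0.002,-0.027],"delta_rot":[0,0,0],"claw":85},{"delta_pos":[0.024,-0.003,-0.027],"delta_rot":[0,0,0],"claw":85},{"delta_pos":[0.029,-0.004,-0.027],"delta_rot":[0,0,-0.005],"claw":85},{"delta_pos":[0.034,-0.005,-0.027],"delta_rot":[0,0,-0.014],"claw":85},{"delta_pos":[0.039,-0.007,-0.027],"delta_rot":[0,0,-0.023],"claw":85},{"delta_pos":[0.044,-0.009,-0.027],"delta_rot":[0,0,-0.032],"claw":85},{"delta_pos":[0.049,-0.0105,-0.027],"delta_rot":[0,0,-0.041],"claw":85},{"delta_pos":[0.054,-0.0125,-0.027],"delta_rot":[0,0,-0.05],"claw":85},{"delta_pos":[0.054,-0.0125,-0.027],"delta_rot":[0,0,-0.05],"claw":85}]'

```text
time: 5.77
eef_pos: [0.5261, -0.085, 0.0301]
tcp_rot: [0.098, 0.698, -0.1, 0.702]
contact_force: [0.1, 0.1, -0.3]
opening: 0.997
```

```bash
python3 - <<'E'
from h import *
show()
im=ctrl.read_camera("wrist"); tp=ctrl.read_camera("top")
cv2.imwrite("pics/w3.png",im);cv2.imwrite("pics/t3.png",tp)
cv2.imwrite("pics/c3.png",np.vstack([cv2.resize(im[200:364,30:482],(800,290),interpolation=cv2.INTER_CUBIC),cv2.resize(tp[165:275,190:332],(800,300),interpolation=cv2.INTER_CUBIC)]))
E
```

```text
t 5.77 tcp [ 0.5261 -0.085   0.0301] board [-124.7  -32.5] jaw -18.09 down [ 0.005 -0.003 -1.   ] F [ 0.1  0.1 -0.3] open 1.0 q6 -1.64
```

View pics/c3.png

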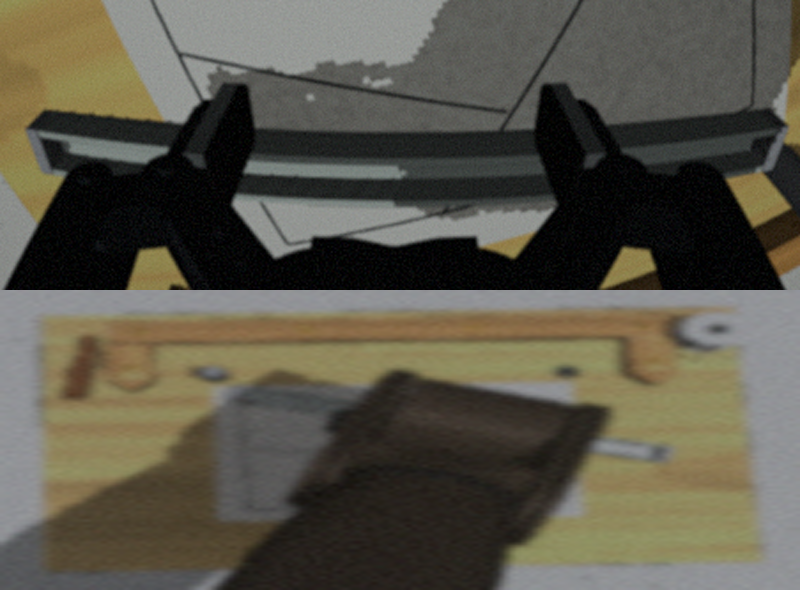

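```bash
python3 - <<'E'
from h import *
c=ctrl.calibration("wrist");t=ctrl.calibration("top")
chan_from_front(wray(c,(469,262),.012),wray(c,(54.3,262),.012))
chan_from_front(wray(c,(473.5,272.4),.026),wray(c,(47,272.4),.026))
print(w2b(ray(t,(232.6,203.5),.026)),w2b(ray(t,(308.6,224.8),.026)))
E
```

```text
len 0.2744 Cworld [ 0.5505 -0.083 ] Cb [-100.2  -31.3] phi -18.36
len 0.2633 Cworld [ 0.5486 -0.0842] Cb [-102.1  -32.4] phi -18.36
[-66.42916324  89.07383807] [-144.3227604  -160.38253551]
```

The channel is now at about (-104,-37) and -18°. Top and wrist views agree to about 4 mm, and end_a passes right of the peg with about 12 mm to spare. I continue along its normal.

Emit:
play_rows --targets '[{"delta_pos":[0.005,-0.0014,-0.002],"delta_rot":[0,0,0],"claw":85},{"delta_pos":[0.01,-0.0029,-0.002],"delta_rot":[0,0,0],"claw":85},{"delta_pos":[0.015,-0.0043,-0.002],"delta_rot":[0,0,0],"claw":85},{"delta_pos":[0.02,-0.0057,-0.002],"delta_rot":[0,0,0],"claw":85},{"delta_pos":[0.025,-0.0071,-0.002],"delta_rot":[0,0,0],"claw":85},{"delta_pos":[0.029,-0.0083,-0.002],"delta_rot":[0,0,0],"claw":85},{"delta_pos":[0.033,-0.0094,-0.002],"delta_rot":[0,0,0],"claw":85},{"delta_pos":[0.036,-0.0103,-0.002],"delta_rot":[0,0,0],"claw":85},{"delta_pos":[0.0375,-0.0107,-0.002],"delta_rot":[0,0,0],"claw":85},{"delta_pos":[0.0375,-0.0107,-0.002],"delta_rot":[0,0,0],"claw":85},{"delta_pos":[0.03,-0.0085,-0.002],"delta_rot":[0,0,0],"claw":85},{"delta_pos":[0.02,-0.006,-0.0],"delta_rot":[0,0,0],"claw":85},{"delta_pos":[0.015,-0.0045,0.03],"delta_rot":[0,0,0],"claw":85},{"delta_pos":[0,-0.04,0.07],"delta_rot":[0,0,0],"claw":0},{"delta_pos":[-0.03,-0.08,0.08],"delta_rot":[0,0,0],"claw":0},{"delta_pos":[-0.03,-0.12,0.08],"delta_rot":[0,0,0],"claw":0},{"delta_pos":[-0.03,-0.15,0.08],"delta_rot":[0,0,0],"claw":0},{"delta_pos":[-0.03,-0.15,0.08],"delta_rot":[0,0,0],"claw":0}]'

```text
time: 7.37
eef_pos: [0.4949, -0.2404, 0.112]
tcp_rot: [0.098, 0.697, -0.102, 0.703]
contact_force: [1.3, 0.0, 0.6]
opening: 0.292
```

```bash
python3 - <<'E'
from h import *
show()
tp=ctrl.read_camera("top");im=ctrl.read_camera("wrist")
cv2.imwrite("pics/t4.png",tp);cv2.imwrite("pics/w4.png",im)
cv2.imwrite("pics/c4.png",np.vstack([cv2.resize(tp[165:275,190:332],(800,400),interpolation=cv2.INTER_CUBIC),cv2.resize(im[200:,:],(800,200))]))
E
```

```text
t 7.37 tcp [ 0.4949 -0.2404  0.112 ] board [-161.3 -186.6] jaw -18.28 down [ 0.008 -0.007 -1.   ] F [1.3 0.  0.6] open 0.29 q6 -1.92
```

View pics/c4.png

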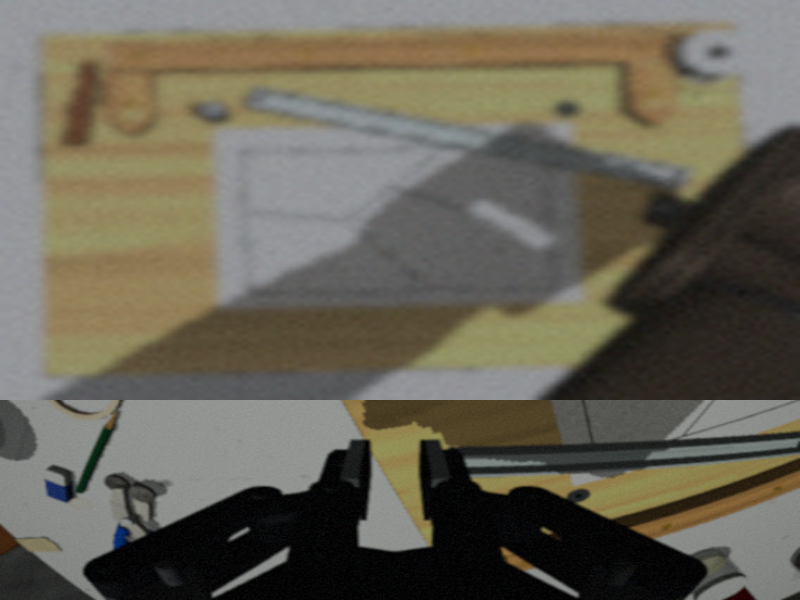

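Clear view: end_a at (248,97) lies to the right of and behind the peg at (210,110), and end_b is at (683,178). Next I measure.

```bash
python3 - <<'E'
from h import *
t=ctrl.calibration("top")
T=lambda x,y:np.array([190+x/5.634-.4,165+y/3.636-.4]);h=.01;L=.135;z=.026
x,r=fit([(t,T(252,88),(h,L,z)),(t,T(246,109),(-h,L,z)),(t,T(688,167),(h,-L,z)),(t,T(682,188),(-h,-L,z))])
print(x,np.degrees(x[2]-BT),w2b(x[:2]),r.tolist())
th=x[2];u=np.array([-np.sin(th),np.cos(th)]);n=np.array([u[1],-u[0]])
pg=b2w(-40,105);print("d",(x[:2]+.135*u-pg)@u,"n",(x[:2]-pg)@n)
go(x[:2]-.170*u,.044,np.degrees(x[2]-BT))
E
```

```text
[ 0.58421574 -0.09375748 -0.26839768] -17.3780543714671 [-66.83442713 -43.25134303] [[-0.1, -0.0], [-0.7, -0.1], [0.6, 0.1], [0.2, 0.1]]
d -0.014499160429553936 n 0.01866944619136421
dpos [ 0.0446 -0.0215 -0.0662] drot/pi [0.0009 0.0014 0.0046]
dpos [ 0.0446 -0.0215 -0.0662] drot/pi [ 0.0023 -0.0014 -0.9954]
```

Emit:
play_rows --targets '[{"delta_pos":[0.025,-0.0215,0],"delta_rot":[0,0,0.0046],"claw":0},{"delta_pos":[0.0446,-0.0215,-0.01],"delta_rot":[0,0,0.0046],"claw":0},{"delta_pos":[0.0446,-0.0215,-0.035],"delta_rot":[0,0,0.0046],"claw":0},{"delta_pos":[0.0446,-0.0215,-0.055],"delta_rot":[0,0,0.0046],"claw":0},{"delta_pos":[0.0446,-0.0215,-0.0665],"delta_rot":[0,0,0.0046],"claw":0},{"delta_pos":[0.0446,-0.0215,-0.0665],"delta_rot":[0,0,0.0046],"claw":0},{"delta_pos":[0.0472,-0.0119,-0.0665],"delta_rot":[0,0,0.0046],"claw":0},{"delta_pos":[0.0494,-0.0042,-0.0665],"delta_rot":[0,0,0.0046],"claw":0},{"delta_pos":[0.051,0.0016,-0.0665],"delta_rot":[0,0,0.0046],"claw":0},{"delta_pos":[0.0525,0.0074,-0.0665],"delta_rot":[0,0,0.0046],"claw":0},{"delta_pos":[0.0539,0.0122,-0.0665],"delta_rot":[0,0,0.0046],"claw":0},{"delta_pos":[0.0552,0.017,-0.0665],"delta_rot":[0,0,0.0046],"claw":0},{"delta_pos":[0.0565,0.0219,-0.0665],"delta_rot":[0,0,0.0046],"claw":0},{"delta_pos":[0.0579,0.0267,-0.0665],"delta_rot":[0,0,0.0046],"claw":0},{"delta_pos":[0.0592,0.0315,-0.0665],"delta_rot":[0,0,0.0046],"claw":0},{"delta_pos":[0.0602,0.0354,-0.0665],"delta_rot":[0,0,0.0046],"claw":0},{"delta_pos":[0.061,0.0383,-0.0665],"delta_rot":[0,0,0.0046],"claw":0},{"delta_pos":[0.061,0.0383,-0.0665],"delta_rot":[0,0,0.0046],"claw":0}]'

```text
time: 8.97
eef_pos: [0.5563, -0.1978, 0.0445]
tcp_rot: [0.094, 0.698, -0.095, 0.703]
contact_force: [0.2, -1.8, 5.4]
opening: 0.002
```

```bash
python3 - <<'E'
from h import *
show()
tp=ctrl.read_camera("top");im=ctrl.read_camera("wrist")
cv2.imwrite("pics/t5.png",tp);cv2.imwrite("pics/w5.png",im)
cv2.imwrite("pics/c5.png",np.vstack([cv2.resize(tp[165:275,190:332],(800,400),interpolation=cv2.INTER_CUBIC),cv2.resize(im[200:,:],(800,200))]))
E
```

```text
t 8.97 tcp [ 0.5563 -0.1978  0.0445] board [ -98.4 -146.3] jaw -17.37 down [ 0.006 -0.003 -1.   ] F [ 0.2 -1.8  5.4] open 0.0 q6 -1.82
```

View pics/c5.png

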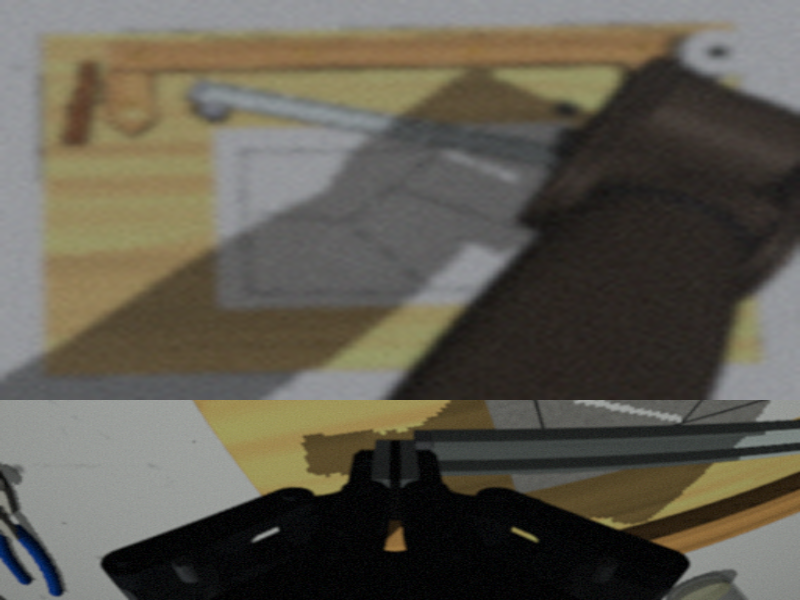

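```bash
python3 - <<'E'
from h import *
show()
t=ctrl.calibration("top")
T=lambda x,y:np.array([190+x/5.634-.4,165+y/3.636-.4])
print(w2b(ray(t,T(192,80),.026)),w2b(ray(t,T(189,100),.026)),w2b(ray(t,T(552,139),.026)), w2b(ray(t,T(212,97),.052)))
E
```

```text
t 9.07 tcp [ 0.5563 -0.1979  0.0445] board [ -98.4 -146.3] jaw -17.4 down [ 0.006 -0.003 -1.   ] F [-0.2 -0.9  6.1] open -0.0 q6 -1.82
[ -8.67474502 117.76656736] [-27.23920073 119.84773816] [-69.33434642 -93.94002813] [-28.83181961 104.40731808]
```

Emit:
play_rows --targets '[{"delta_pos":[-0.0005,-0.002,0.001],"delta_rot":[0,0,0],"claw":0},{"delta_pos":[-0.0005,-0.002,0.002],"delta_rot":[0,0,0],"claw":0},{"delta_pos":[0.0005,0.002,0.002],"delta_rot":[0,0,0],"claw":0},{"delta_pos":[0.0015,0.006,0.002],"delta_rot":[0,0,0],"claw":0},{"delta_pos":[0.0025,0.0095,0.002],"delta_rot":[0,0,0],"claw":0},{"delta_pos":[0.0033,0.0126,0.002],"delta_rot":[0,0,0],"claw":0},{"delta_pos":[0.0033,0.0126,0.002],"delta_rot":[0,0,0],"claw":0}]'

```text
time: 9.65
eef_pos: [0.5594, -0.1841, 0.0461]
tcp_rot: [0.094, 0.699, -0.095, 0.703]
contact_force: [0.1, 0.1, -0.9]
opening: -0.001
```

```bash
python3 - <<'E'
from h import *
show()
E
```

```text
t 9.65 tcp [ 0.5594 -0.1841  0.0461] board [ -94.8 -132.7] jaw -17.36 down [ 0.005 -0.002 -1.   ] F [ 0.1  0.1 -0.9] open -0.0 q6 -1.79
```

Emit:
play_rows --targets '[{"delta_pos":[-0.0032,-0.0116,0],"delta_rot":[0,0,0],"claw":0},{"delta_pos":[-0.0032,-0.0116,0.03],"delta_rot":[0,0,0],"claw":0},{"delta_pos":[-0.015,-0.0116,0.06],"delta_rot":[0,0,0],"claw":0},{"delta_pos":[-0.02,0.02,0.07],"delta_rot":[0,0,0],"claw":85},{"delta_pos":[-0.02,0.06,0.07],"delta_rot":[0,0,0],"claw":85},{"delta_pos":[-0.01,0.1,0.07],"delta_rot":[0,0,0],"claw":85},{"delta_pos":[-0.0022,0.1324,0.07],"delta_rot":[0,0,0],"claw":85},{"delta_pos":[-0.0022,0.1324,0.06],"delta_rot":[0,0,0],"claw":85},{"delta_pos":[-0.0022,0.1324,0.03],"delta_rot":[0,0,0],"claw":85},{"delta_pos":[-0.0022,0.1324,0.01],"delta_rot":[0,0,0],"claw":85},{"delta_pos":[-0.0022,0.1324,0.0],"delta_rot":[0,0,0],"claw":85},{"delta_pos":[-0.0022,0.1324,0.0],"delta_rot":[0,0,0],"claw":85}]'

```text
time: 10.65
eef_pos: [0.5549, -0.0518, 0.043]
tcp_rot: [0.095, 0.701, -0.095, 0.701]
contact_force: [-0.8, -0.4, -0.0]
opening: 0.996
```

```bash
python3 - <<'E'
from h import *
show()
im=ctrl.read_camera("wrist");tp=ctrl.read_camera("top");sc=ctrl.read_camera("scene")
cv2.imwrite("pics/w6.png",im);cv2.imwrite("pics/t6.png",tp)
cv2.imwrite("pics/c6.png",np.vstack([cv2.resize(im[200:364,30:482],(800,290),interpolation=cv2.INTER_CUBIC),np.hstack([cv2.resize(tp[165:275,190:332],(400,300),interpolation=cv2.INTER_CUBIC),cv2.resize(sc[155:270,195:365],(400,300),interpolation=cv2.INTER_CUBIC)])]))
E
```

```text
t 10.65 tcp [ 0.5549 -0.0518  0.043 ] board [-94.6  -0.3] jaw -17.4 down [-0.001 -0.    -1.   ] F [-0.8 -0.4 -0. ] open 1.0 q6 -1.58
```

View pics/c6.png

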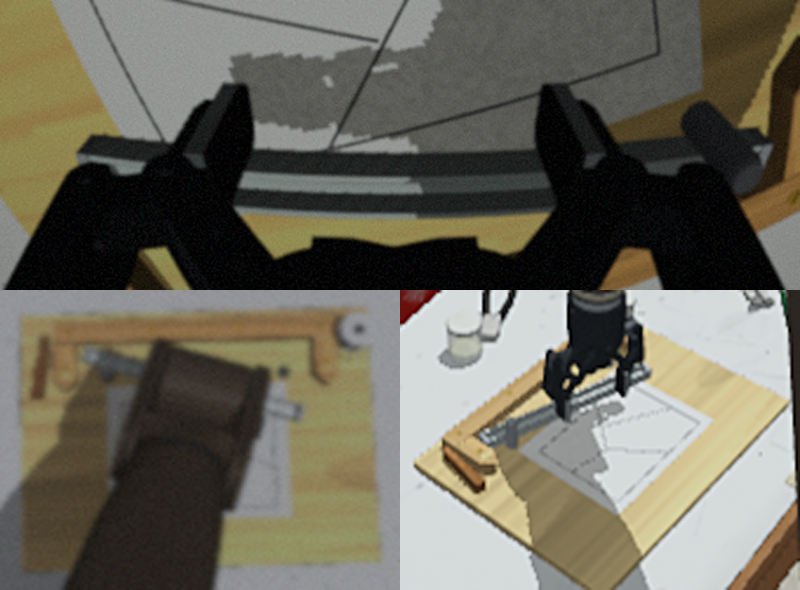

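End_a is well behind the peg: in the wrist view the peg at (720,140) is in front of the channel. The fingers stand in front of the channel, so I swing it home.

Emit:
play_rows --targets '[{"delta_pos":[0,0,-0.01],"delta_rot":[0,0,0],"claw":85},{"delta_pos":[0,0,-0.015],"delta_rot":[0,0,0],"claw":85},{"delta_pos":[0.007,-0.0015,-0.015],"delta_rot":[0,0,0],"claw":85},{"delta_pos":[0.0125,-0.003,-0.015],"delta_rot":[0,0,0],"claw":85},{"delta_pos":[0.0166,-0.0039,-0.015],"delta_rot":[0,0,0],"claw":85},{"delta_pos":[0.0205,-0.005,-0.015],"delta_rot":[0,0,0.01],"claw":85},{"delta_pos":[0.0245,-0.006,-0.015],"delta_rot":[0,0,0.02],"claw":85},{"delta_pos":[0.029,-0.007,-0.015],"delta_rot":[0,0,0.031],"claw":85},{"delta_pos":[0.0335,-0.008,-0.015],"delta_rot":[0,0,0.042],"claw":85},{"delta_pos":[0.0376,-0.0092,-0.015],"delta_rot":[0,0,0.0522],"claw":85},{"delta_pos":[0.0415,-0.0094,-0.015],"delta_rot":[0,0,0.061],"claw":85},{"delta_pos":[0.0455,-0.0095,-0.015],"delta_rot":[0,0,0.07],"claw":85},{"delta_pos":[0.05,-0.0096,-0.015],"delta_rot":[0,0,0.079],"claw":85},{"delta_pos":[0.054,-0.0097,-0.015],"delta_rot":[0,0,0.088],"claw":85},{"delta_pos":[0.058,-0.0097,-0.015],"delta_rot":[0,0,0.0967],"claw":85},{"delta_pos":[0.058,-0.0097,-0.015],"delta_rot":[0,0,0.0967],"claw":85}]'

```text
time: 12.13
eef_pos: [0.6173, -0.0625, 0.0326]
tcp_rot: [-0.013, 0.704, 0.012, 0.71]
contact_force: [-0.9, 0.5, 0.6]
opening: 0.994
```

```bash
python3 - <<'E'
from h import *
show()
E
```

```text
t 12.13 tcp [ 0.6173 -0.0625  0.0326] board [-32.6 -13.2] jaw 0.04 down [ 0.009 -0.001 -1.   ] F [-0.9  0.5  0.6] open 0.99 q6 -1.87
```

```bash
cat >> h.py <<'E'
def prof(im,c,pf,ys,z=.026,xs=range(-90,8,2)):
    hsv=cv2.cvtColor(im,cv2.COLOR_BGR2HSV)
    S=hsv[:,:,1].astype(float);S[hsv[:,:,2]<12]=255
    for y in ys:
        r=''
        for x in xs:
            u,v=pf(c,np.r_[b2w(x,y),z]).round().astype(int)
            r+=('#' if hsv[v,u,1]<70 else '.') if 0<=u<512 and 0<=v<384 and hsv[v,u,2]>25 else ' '
        print(f"{y:5d} |{r}|")
E
python3 - <<'E'
from h import *
t=ctrl.calibration("top");tp=ctrl.read_camera("top");cv2.imwrite("pics/t7.png",tp)
prof(cv2.GaussianBlur(tp,(3,3),0),t,proj,range(138,-145,-8))
c=ctrl.calibration("wrist");im=ctrl.read_camera("wrist");cv2.imwrite("pics/w7.png",im)
print("wrist");prof(cv2.GaussianBlur(im,(3,3),0),c,wproj,range(138,-145,-8))
E
```

```text
138 |...................................##########....|
  130 |.................................##############..|
  122 |...............................###############...|
  114 |........................######################...|
  106 |##################...#########################...|
   98 |#####################.....##.....#############...|
   90 |###################.............##############...|
   82 |#####################...........##############...|
   74 |####################............##############...|
   66 |##############################################...|
   58 |##############################################...|
   50 |...##############################################|
   42 |#################################################|
   34 |#################################################|
   26 |#################################################|
   18 |.################################################|
   10 |#################################################|
    2 |#################################################|
   -6 |#################################################|

[... 2379 characters left out ...]
...|
  -54 |#################.............. ##############...|
  -62 |#################.......####              ####...|
  -70 |#################...........  ####               |
  -78 |#################..............#    ###          |
  -86 |#################..............#######           |
  -94 |#################...#####......#########         |
 -102 |....................#####......############      |
 -110 |...............................###########       |
 -118 |...............................##########        |
 -126 |.................................#####  ###      |
 -134 |....................................#########.   |
 -142 |............... .................................|
```

The channel is parallel, its ends are at y ≈ ±135, and it is within a few mm of the lath. Now a gentle final press while watching the force.

Emit:
play_rows --targets '[{"delta_pos":[0,0,-0.003],"delta_rot":[0,0,0],"claw":85},{"delta_pos":[0.001,0,-0.003],"delta_rot":[0,0,0],"claw":85},{"delta_pos":[0.002,0,-0.003],"delta_rot":[0,0,0],"claw":85},{"delta_pos":[0.003,0,-0.003],"delta_rot":[0,0,0],"claw":85},{"delta_pos":[0.003,0,-0.003],"delta_rot":[0,0,0],"claw":85}]'

```text
time: 12.65
eef_pos: [0.6193, -0.0623, 0.029]
tcp_rot: [-0.012, 0.704, 0.012, 0.71]
contact_force: [-1.6, -1.1, -1.6]
opening: 0.994
```

Emit:
play_rows --targets '[{"delta_pos":[0.001,0,0],"delta_rot":[0,0,0],"claw":85},{"delta_pos":[0.002,0,0],"delta_rot":[0,0,0],"claw":85},{"delta_pos":[0.003,0,0],"delta_rot":[0,0,0],"claw":85},{"delta_pos":[0.003,0,0],"delta_rot":[0,0,0],"claw":85}]'

```text
time: 12.98
eef_pos: [0.6195, -0.0622, 0.0289]
tcp_rot: [-0.012, 0.708, 0.013, 0.706]
contact_force: [-11.1, -1.4, 6.9]
opening: 0.992
```

```bash
python3 - <<'E'
from h import *
show()
E
```

```text
t 12.98 tcp [ 0.6195 -0.0622  0.0289] board [-30.5 -13. ] jaw 0.0 down [-0.002  0.    -1.   ] F [-11.1  -1.4   6.9] open 0.99 q6 -1.87
```

Emit:
play_rows --targets '[{"delta_pos":[-0.01,0,0],"delta_rot":[0,0,0],"claw":85},{"delta_pos":[-0.02,0,0],"delta_rot":[0,0,0],"claw":85},{"delta_pos":[-0.02,-0.02,0.017],"delta_rot":[0,0,0],"claw":0},{"delta_pos":[-0.02,-0.04,0.017],"delta_rot":[0,0,0],"claw":0},{"delta_pos":[-0.018,-0.057,0.017],"delta_rot":[0,0,0],"claw":0},{"delta_pos":[-0.018,-0.057,0.017],"delta_rot":[0,0,0],"claw":0},{"delta_pos":[-0.018,-0.057,0.017],"delta_rot":[0,0,0],"claw":0},{"delta_pos":[-0.018,-0.057,0.017],"delta_rot":[0,0,0],"claw":0},{"delta_pos":[-0.01,-0.057,0.017],"delta_rot":[0,0,0],"claw":0},{"delta_pos":[-0.005,-0.057,0.017],"delta_rot":[0,0,0],"claw":0},{"delta_pos":[-0.001,-0.057,0.017],"delta_rot":[0,0,0],"claw":0},{"delta_pos":[0.002,-0.057,0.017],"delta_rot":[0,0,0],"claw":0},{"delta_pos":[0.005,-0.057,0.017],"delta_rot":[0,0,0],"claw":0},{"delta_pos":[0.005,-0.057,0.017],"delta_rot":[0,0,0],"claw":0}]'

```text
time: 14.15
eef_pos: [0.6218, -0.1187, 0.0457]
tcp_rot: [-0.012, 0.711, 0.014, 0.703]
contact_force: [-10.5, -0.0, 8.6]
opening: 0.001
```

```bash
python3 - <<'E'
from h import *
show()
E
```

```text
t 14.15 tcp [ 0.6218 -0.1187  0.0457] board [-30.1 -69.5] jaw 0.11 down [-0.013  0.002 -1.   ] F [-10.5  -0.    8.6] open 0.0 q6 -1.95
```

Emit:
play_rows --targets '[{"delta_pos":[-0.01,0,0],"delta_rot":[0,0,0],"claw":0},{"delta_pos":[-0.022,0,0],"delta_rot":[0,0,0],"claw":0},{"delta_pos":[-0.024,0.03,0.0],"delta_rot":[0,0,0],"claw":0},{"delta_pos":[-0.024,0.07,0.0],"delta_rot":[0,0,0],"claw":0},{"delta_pos":[-0.024,0.105,0.0],"delta_rot":[0,0,0],"claw":0},{"delta_pos":[-0.024,0.125,0.0],"delta_rot":[0,0,0],"claw":0},{"delta_pos":[-0.024,0.131,0.0],"delta_rot":[0,0,0],"claw":0},{"delta_pos":[-0.024,0.131,0.0],"delta_rot":[0,0,0],"claw":0},{"delta_pos":[-0.016,0.131,0.0],"delta_rot":[0,0,0],"claw":0},{"delta_pos":[-0.011,0.131,0.0],"delta_rot":[0,0,0],"claw":0},{"delta_pos":[-0.007,0.131,0.0],"delta_rot":[0,0,0],"claw":0},{"delta_pos":[-0.004,0.131,0.0],"delta_rot":[0,0,0],"claw":0},{"delta_pos":[-0.001,0.131,0.0],"delta_rot":[0,0,0],"claw":0},{"delta_pos":[-0.001,0.131,0.0],"delta_rot":[0,0,0],"claw":0}]'

```text
time: 15.32
eef_pos: [0.6176, 0.0111, 0.0454]
tcp_rot: [-0.012, 0.716, 0.014, 0.698]
contact_force: [-11.9, -1.9, 9.8]
opening: 0.003
```

```bash
python3 - <<'E'
from h import *
show()
E
```

```text
t 15.32 tcp [0.6176 0.0111 0.0454] board [-29.8  60.4] jaw 0.1 down [-0.026  0.002 -1.   ] F [-11.9  -1.9   9.8] open 0.0 q6 -1.75
```

Emit:
play_rows --targets '[{"delta_pos":[-0.01,0,0],"delta_rot":[0,0,0],"claw":0},{"delta_pos":[-0.025,0,0],"delta_rot":[0,0,0],"claw":0},{"delta_pos":[-0.04,0,0.03],"delta_rot":[0,0,0],"claw":0},{"delta_pos":[-0.05,0,0.07],"delta_rot":[0,0,0],"claw":0},{"delta_pos":[-0.06,0,0.11],"delta_rot":[0,0,0],"claw":0},{"delta_pos":[-0.07,-0.03,0.15],"delta_rot":[0,0,0],"claw":0},{"delta_pos":[-0.08,-0.07,0.18],"delta_rot":[0,0,0],"claw":0},{"delta_pos":[-0.09,-0.11,0.2],"delta_rot":[0,0,0],"claw":0},{"delta_pos":[-0.1,-0.15,0.2],"delta_rot":[0,0,0],"claw":0},{"delta_pos":[-0.11,-0.19,0.2],"delta_rot":[0,0,0],"claw":0},{"delta_pos":[-0.12,-0.23,0.2],"delta_rot":[0,0,0],"claw":0},{"delta_pos":[-0.12,-0.27,0.2],"delta_rot":[0,0,0],"claw":0},{"delta_pos":[-0.12,-0.31,0.2],"delta_rot":[0,0,0],"claw":0},{"delta_pos":[-0.12,-0.35,0.2],"delta_rot":[0,0,0],"claw":0},{"delta_pos":[-0.12,-0.39,0.2],"delta_rot":[0,0,0],"claw":0},{"delta_pos":[-0.12,-0.42,0.2],"delta_rot":[0,0,0],"claw":0},{"delta_pos":[-0.12,-0.42,0.2],"delta_rot":[0,0,0],"claw":0}]'

```text
time: 16.73
eef_pos: [0.4959, -0.4168, 0.2448]
tcp_rot: [-0.011, 0.716, 0.01, 0.698]
contact_force: [-1.1, 0.8, -0.8]
opening: 0.002
```

```bash
python3 - <<'E'
from h import *
show()
t=ctrl.calibration("top");tp=ctrl.read_camera("top");sc=ctrl.read_camera("scene")
prof(cv2.GaussianBlur(tp,(3,3),0),t,proj,range(146,-147,-6),xs=range(-50,8))
cv2.imwrite("pics/c9.png",np.vstack([cv2.resize(tp[165:235,190:332],(800,300),interpolation=cv2.INTER_CUBIC),cv2.resize(sc[160:235,195:305],(440,300),interpolation=cv2.INTER_CUBIC).__class__(0) if 0 else cv2.copyMakeBorder(cv2.resize(sc[160:235,195:305],(440,300),interpolation=cv2.INTER_CUBIC),0,0,0,360,0)]))
E
```

```text
t 16.73 tcp [ 0.4959 -0.4168  0.2448] board [-166.4 -363. ] jaw -0.31 down [-0.025 -0.002 -1.   ] F [-1.1  0.8 -0.8] open 0.0 q6 -2.44
  146 |..........................................................|
  140 |..........................................................|
  134 |.............................####################.........|
  128 |..........................###########################.....|
  122 |.........................###########################......|
  116 |.............................#######################......|
  110 |.....###############################################......|
  104 |####################################################......|
   98 |#.......##########.......###########################......|
   92 |#...........................########################......|
   86 |#.......................###########################.......|
   80 |#...........................#######################.......|
   74 |...........................########################.......|
   68 |...........................########################.......|
   62 |....................
[... 1617 characters left out ...]
#####################........|
  -88 |..........................############################....|
  -94 |..........................########################........|
 -100 |################..........########################........|
 -106 |################..........########################........|
 -112 |..........................#######################.........|
 -118 |.........................############################.....|
 -124 |.............................########################.....|
 -130 |.............................#######################......|
 -136 |................................#############.............|
 -142 |..........................................................|
```

View pics/c9.png

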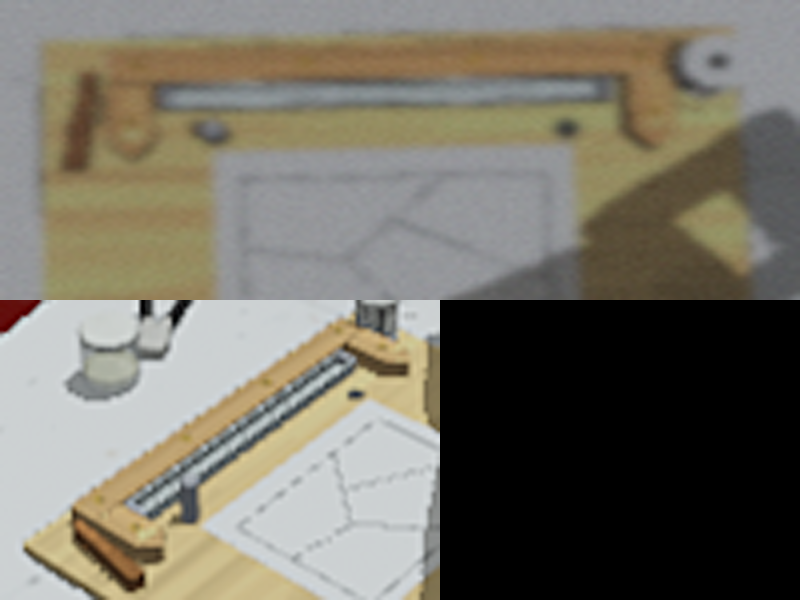

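The channel lies flush along the back lath, from (155,97) to (612,88) in the top crop, with its left end behind the peg at (210,130). The wedge and spool haven't moved.

```bash
python3 -c "
from plant import ctrl
print(ctrl.sign_off())"
```

```text
the job is handed in; nothing more can be done
None
```

The channel is in its bay, flat on the board and against the back lath, with its left end (end_a) behind the peg. I handed the job in at about 17 s, with the arm clear of everything.

**What I did:** I pushed end_a a little to the right, then pushed the channel from the front with the two open fingers to about 18°. I slid end_a in behind the peg from end_b, swung the other end home, and pressed it against the lath at the middle, right and left. It was only ever pushed at its sides and ends.

**Last checks:**
- **Seating:** The fingers stopped solidly at all three presses, at about 10–12 N and within 0.7 mm of the same depth. The last pictures and a numeric profile show the channel parallel to the lath with its ends at about y = ±135. The top picture alone can't resolve a gap under 1–2 mm, so flushness rests mainly on those stops.
- **Other things:** The wedge and spool look unmoved in the last pictures. I did not check the objects on the table separately.

**Disagreements:**
- **Position estimates:** The cameras differed by up to about 5 mm along the way.
- **Vertical force:** A 5–6 N vertical force showed up while I was sliding the channel in from end_b. It went away when I backed off 2 mm and raised the tool 2 mm. Similar 7–10 N vertical readings came with the final presses. I took these as friction at the contact and did not confirm it.

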